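# Clear the mortise and hold the walnut leg over it

### The job

The red dowel caddy is standing on the mortise of the walnut rail: hang it by its wooden bar handle on both prongs of the twin hook and let it go. Then take the dark walnut leg out of the rack, carry it over the aluminium fence, and hold it upright with its tenon centred and squared over the mortise, its tip about a centimetre above the rail, so that I can check the fit; the leg must never touch the fence or the rail, and the mallet, glue bottle and pale beech leg stay as they are. Finish still holding the leg there: do not insert it or let it go.

Things in the scene. Friction and masses are not known exactly. Their poses are not given: they have to be found in the camera images.
- rail: fixed dark walnut rail, 260 (x) x 90 (y) x 45 mm high, with two brass dogs (22 mm round, 36 mm high) at its ends; origin at the centre of its underside, x along its length. Its only mortise is at the middle of the top, between pale knife lines
- mortise (a point): centre of the mortise's mouth, on the rail's top face, 45 mm over the bench; the mortise is 31 mm along the rail's x, 19 mm along its y and 30 mm deep
- caddy: loose open red caddy with dowels, about 0.28 kg, 60 (x) x 90 (y) x 50 mm high, standing upright on the rail over the mortise; origin at the centre of its underside, z up. A fixed bar handle spans it along y, on two 3 mm steel uprights (14 mm wide in x) at y = +-48.5 mm; the bar does not swing
- caddy_bar (a point): centre of the caddy's pale wooden handle bar, 120 mm above the caddy's underside; the bar is 100 mm long in the caddy's y, 12 mm wide in x and 14 mm high, with 63 mm free below it
- hook: fixed stand with a twin-prong hook; origin on the bench at its green post (x 0 to 22 mm). Two steel prongs, 8 mm round, at y = +-28 mm, run 92 mm towards the stand's -x, axes 200 mm over the bench; the last 7 mm turn up to 220 mm, the highest point. Foot plate 12 mm high, x -45 to 75, y +-70 mm
- hook_seat (a point): where the middle of the bar's underside rests when hung: midway between the prongs on their upper side, 204 mm over the bench, 60 mm to -x of the stand's origin. The bar then lies along the stand's y (either way round); it goes on over the turned-up tips, moving towards the stand's +x, then down
- fence: fixed aluminium fence, 372 long (x) x 40 thick (y) x 80 mm high, between the rack and the rail; origin at the centre of its underside
- rack: fixed plywood rack, 220 (x) x 80 (y) x 35 mm high, with two slots 110 mm apart along its x, a leg standing in each; origin at the centre of its underside
- walnut_leg: loose dark walnut leg, about 0.11 kg, tenon-down in either slot of the rack. Body 44 (x) x 32 (y) x 110 mm high; below it a tenon 28 (x) x 16 (y) x 25 mm. Origin at the centre of the tenon's end face, z up: shoulder 25 mm, top 135 mm above it; in the rack the origin is 10 mm over the bench. The long sides (x) of body and tenon are parallel and go along the mortise's long side, either way round
- walnut_leg_tip (a point): centre of the end face of the walnut leg's tenon (the leg's origin)
- beech_leg: loose pale beech leg of the same shape in the rack's other slot, to be left alone; origin at the tenon's end face
- glue: loose white glue bottle, 56 mm round, 150 mm high, to be left alone; origin at its underside
- mallet: loose wooden mallet lying on the bench to the right of the rack, about 270 long (x) x 120 x 60 mm high, to be left alone; origin near its middle on the underside
Not all that is in view belongs to the job. What is meant by the walnut_leg is not blue or pink, and is the smaller of those in its own colour.

How it is judged:
On the way, in this order (a step that is already met when the one before it is completed fails the run):
1. the caddy hangs freely by its bar on both prongs, released (x of caddy_bar in the frame of hook between -0.087 and -0.025 m and y of caddy_bar in the frame of hook between -0.02 and 0.02 m and z of caddy_bar in the frame of hook between 0.2 and 0.225 m and angle between caddy's own z axis and vertical below 0.25 rad and contact force between caddy and hook above 1 N and contact force between caddy and the arm below 0.1 N and contact force between caddy and the fingers below 0.1 N and linear speed of caddy below 0.05 m/s), for 0.3 s.
2. the walnut leg passes over the fence (z of walnut_leg_tip in the frame of fence above 0.08 m and y of walnut_leg_tip in the frame of fence between -0.05 and 0.05 m and x of walnut_leg_tip in the frame of fence between -0.21 and 0.21 m).
At the end, for the whole second after the job is handed in: Caddy at rest, upright (0.25 rad), by its bar on the hook, bar within 20 mm of the middle, untouched. Walnut leg in the fingers, still, upright (0.08 rad), tenon tip 3-22 mm above the mortise, within 6 mm of centre and 0.12 rad of its long direction, touching no rail, fence or caddy (all of step 1 and horizontal distance between walnut_leg_tip and mortise below 0.006 m and z of walnut_leg_tip in the frame of rail between 0.048 and 0.067 m and angle between the x axis of walnut_leg and the x axis of rail, either way round below 0.12 rad and angle between walnut_leg's own z axis and vertical below 0.08 rad and linear speed of walnut_leg below 0.02 m/s and contact force between walnut_leg and the fingers above 1 N and contact force between walnut_leg and rail below 0.1 N and contact force between walnut_leg and caddy below 0.1 N and contact force between walnut_leg and fence below 0.1 N); the arm keeps its last pose, push and grip.
It fails at once if the walnut leg touches the fence (contact force between walnut_leg and fence above 0.5 N).
It fails at once if the walnut leg touches the rail (contact force between walnut_leg and rail above 0.5 N).
It fails at once if the beech leg is disturbed (distance of beech_leg from where it was at the start of the episode above 0.02 m or angle between beech_leg's own z axis and vertical above 0.3 rad).
It fails at once if the glue bottle is moved or tipped (distance of glue from where it was at the start of the episode above 0.03 m or angle between glue's own z axis and vertical above 0.3 rad).
It fails at once if the mallet is moved (distance of mallet from where it was at the start of the episode above 0.03 m).
It also fails if it takes over 61 s, if anything falls off the work surface, if the arm or the gripper's body presses on something with over 40 N, if the wrist force passes 120 N, or if a joint passes its speed limit or range.

### The arm

A 7-joint arm with a two-finger parallel gripper is mounted at the origin on the work surface. World frame = base frame: x ahead of the robot, y to its left, z up, the work surface at z = 0. Lengths are in m, angles in rad, forces in N, time in s.
With the tool pointing down it reaches from about 0.425 to 0.875 m from the base axis. Payload 4.7 kg.
Tool frame: the origin (TCP) lies midway between the tips of the shut fingers; the grasp point (between the pads) lies 19 mm behind it; z points along the fingers, y is the line along which they close (so a half turn about z gives the same grasp; the last joint's range is limited). The gripper opens to 87 mm and grips with 3 to 60 N. Pads are 19 mm wide; open, the fingers measure 117 mm over their backs; the gripper's body (75 mm by 190 mm) begins 51 mm behind the grasp point.
Start: joints at [1.29, 0.321, -0.07, 1.45, 0.023, 1.371, -0.057], TCP at [0.189, -0.622, 0.223] pointing down, gripper open.
Joint ranges: [-2.86, 2.86], [-0.3, 2.09], [-1.38, 1.24], [0.06, 2.45], [-1.56, 4.7], [0.09, 2.05], [-2.69, 2.69]. Speed limits (rad/s): [2.57, 2.57, 3.14, 3.14, 3.14, 3.14, 3.14].

### API

Orientations are given as a rotation vector (axis times angle).
In Python, from bench import ctrl gives the robot as it stands. The module is installed in compiled form; this text tells all that it offers.
- The arm moves only by the tool carry_out, never from a script. Its argument "steps" is a list of rows, each a list of 7 numbers: the turn, a rotation vector about the world's x, y, z in degrees, then the shift along the world's x, y, z in cm, then the opening, from 0 (shut) to 1 (fully open). A call has 1 to 12 rows; each row is the pose to reach, as a shift and turn from the pose commanded when the call began; what a row does not reach only later rows make up. A row lasts 1/10 s, in which the tool goes at most 50 mm and 8.59 degrees, less where a joint would pass 70% of its speed; a pose out of reach is approached as far as the arm can. A call with a gripper value outside its range is refused whole. The fingers move at their own pace and stop on an object; "squeeze" is the grip in N (left out, the last holds). Time passes only in rows, so rows that repeat a pose let the fingers close. It gives the time, the measured TCP pose, the force, the opening and the grip force at its end, in the units of the state.
- ctrl.get_state(): the state, without advancing time (a new reading comes with each control period).
- ctrl.get_image(name): name is "scene" or "top" or "wrist"; returns a dict with "pixels" (480x640x3 uint8, red, green, blue), "camera_matrix" (3x3 intrinsics, pixels), "cam_to_world" (4x4, takes a point from camera to world coordinates); the wrist camera has in their place "T_tool_cam" (4x4, takes a point from camera to tool coordinates, whose origin is the TCP and whose axes are the flange's). Camera axes: x right, y down, z forward; pixel columns grow to the right and rows downward; lengths in m; the calibration is good to about 2 mm. A picture is of the moment at which its call begins: read the wrist's pose just before it. There is no depth.
- ctrl.close_job(): hands the job in; it is judged then, once.
The state is a dict: "time": time; "joint_positions": joint angles; "qd": joint speeds; "joint_torque": joint torques, N m; "position": TCP position; "tool_rot": TCP orientation; "ft_force": force on the tool from outside, world axes, zero at the start; "torque": the same for the moment, N m; "grip_width": opening from 0.0 (shut) to 1.0 (fully open); "grip_force": force on a finger pad.
Only numpy, scipy, OpenCV 4.12 (cv2) and the standard library are available. Lean on these libraries where they do the work, as an engineer would, in place of code of your own. Each camera call takes 0.05 s, during which the arm holds its last target. There are 200 camera calls.

## Working session

There is one attempt and no reset: what is moved stays moved. The work goes in short steps, Python scripts to look and compute and a tool call to move; the robot and the scene stay as the last step left them, time stands still between calls to the robot, and variables do not carry over. Pictures are saved under pics/ and viewed, at most 13 in all, crops included, and the job is handed in when it is done.

Besides the shell and the picture viewer there is one more tool, called as name([rows], argument=value, ...), one row to a line, values as JSON. carry_out: Moves the arm, as the interface text tells. Its arguments: {"type":"object","properties":{"steps":{"type":"array","items":{"type":"array","items":{"type":"number"}}},"squeeze":{"type":"number"}},"required":["steps"]}

```bash
mkdir -p pics && cat > h.py <<'E'
import numpy as np, cv2
from bench import ctrl
def grab(n,tag):
    s=ctrl.get_state(); im=ctrl.get_image(n)
    cv2.imwrite(f'pics/{tag}.png',cv2.cvtColor(im['pixels'],cv2.COLOR_RGB2BGR))
    T=im.get('cam_to_world')
    if T is None:
        W=np.eye(4);W[:3,:3]=cv2.Rodrigues(np.array(s['tool_rot'],float))[0];W[:3,3]=s['position'];T=W@np.array(im['T_tool_cam'])
    np.savez(f'pics/{tag}.npz',K=im['camera_matrix'],T=T,p=im['pixels'])
def load(tag):
    d=np.load(f'pics/{tag}.npz');return d['K'],d['T'],d['p']
def ray(tag,uv):
    K,T,_=load(tag);d=T[:3,:3]@np.linalg.inv(K)@np.array([*uv,1.]);return T[:3,3],d
def plane(tag,uv,z):
    o,d=ray(tag,uv);return o+d*(z-o[2])/d[2]
def proj(tag,P):
    K,T,_=load(tag);c=T[:3,:3].T@(np.array(P)-T[:3,3]);p=K@c;return p[:2]/p[2]
E
python3 - <<'E'
from h import *
for n in('scene','top','wrist'): 
    grab(n,n+'0'); K,T,_=load(n+'0'); print(n,K.round(1).tolist(),T.round(3).tolist())
print(ctrl.get_state())
E
```

```text
scene [[511.4, 0.0, 328.4], [0.0, 511.4, 239.6], [0.0, 0.0, 1.0]] [[-0.59, 0.664, -0.459, 1.183], [0.807, 0.485, -0.336, 0.405], [-0.0, -0.569, -0.822, 1.271], [0.0, 0.0, 0.0, 1.0]]
top [[530.2, 0.0, 314.3], [0.0, 530.2, 241.7], [0.0, 0.0, 1.0]] [[0.016, -0.996, 0.082, 0.465], [-1.0, -0.015, 0.019, -0.08], [-0.017, -0.083, -0.996, 1.281], [0.0, 0.0, 0.0, 1.0]]
wrist [[379.7, 0.0, 319.5], [0.0, 379.7, 245.8], [0.0, 0.0, 1.0]] [[0.292, -0.915, -0.279, 0.264], [-0.956, -0.28, -0.083, -0.599], [-0.003, 0.291, -0.957, 0.384], [0.0, 0.0, 0.0, 1.0]]
{'time': 0.15, 'joint_positions': array([ 1.29008734,  0.32164989, -0.07008499,  1.45140008,  0.0226166 ,
        1.37077934, -0.05690329]), 'qd': array([ 9.21334686e-04, -2.52442995e-03,  8.15064299e-04, -3.62273162e-03,
       -2.87523679e-05, -4.95505645e-04,  1.42717022e-03]), 'joint_torque': array([-5.23686037e-05, -4.91794324e+01, -4.04647887e-01, -3.12878251e+01,
       -6.40693191e-02,  4.04594082e-02,  1.15910957e-04]), 'position': array([ 0.18869223, -0.62157679,  0.22171193]), 'tool_rot': array([-3.10611758e+00, -4.61240137e-01,  4.91603963e-04]), 'ft_force': array([ 0.36986992, -0.14728832,  0.09584009]), 'torque': array([-0.03487316, -0.03303215,  0.08737924]), 'grip_force': 0.0, 'grip_width': 1.0022658409905398}
```

View pics/top0.png

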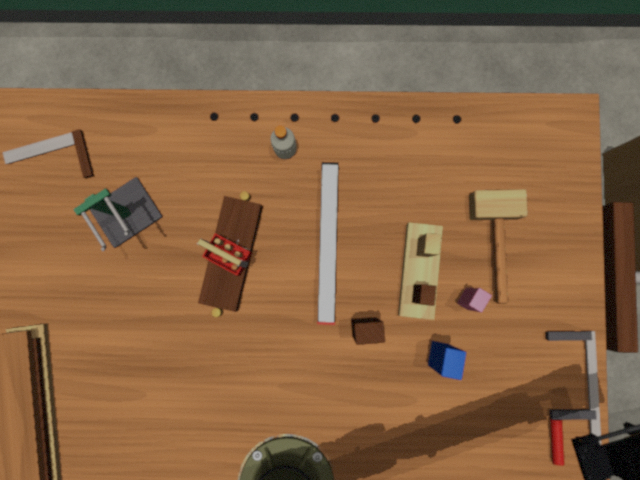

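View pics/scene0.png

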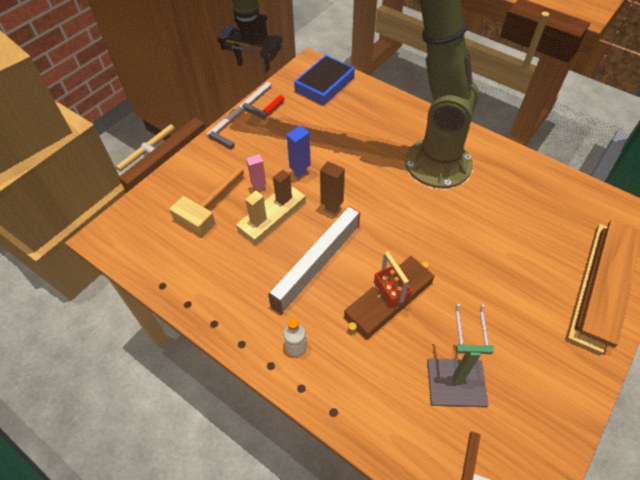

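The top view shows the caddy on the rail at (225,253), its pale bar from (198,243) to (240,263), and the hook's green crosspiece at (93,202) with prongs ending at (103,247) and (128,235). The fence is at (328,243). The rack's walnut leg is at (425,294), the beech leg at (432,243), and a larger dark decoy block at (368,332). The scene view agrees with this.

```bash
python3 - <<'E'
from h import *
_,_,p=load('top0'); _,_,q=load('scene0')
a=cv2.resize(p[150:335,60:460],(800,370),interpolation=cv2.INTER_CUBIC)
b=cv2.resize(q[240:355,340:500],(320,230),interpolation=cv2.INTER_CUBIC)
c=cv2.resize(q[150:265,230:390],(320,230),interpolation=cv2.INTER_CUBIC)
o=np.zeros((600,800,3),np.uint8);o[:370]=a;o[370:,:320]=b;o[370:,330:650]=c
cv2.imwrite('pics/c1.png',o[:,:,::-1])
def rects(tag,m,z,lo=60):
    for c in cv2.findContours(m.astype(np.uint8),cv2.RETR_EXTERNAL,cv2.CHAIN_APPROX_NONE)[0]:
        if cv2.contourArea(c)<lo: continue
        P=np.array([plane(tag,k[0],z)[:2]*1000 for k in c],np.float32)
        r=cv2.minAreaRect(P); print('  ',c.reshape(-1,2).mean(0).round(0),np.round(r[0],1),np.round(r[1],1),round(r[2],1))
h=cv2.cvtColor(p,cv2.COLOR_RGB2HSV);H,S,V=[h[...,i].astype(int) for i in range(3)]
roi=np.zeros(H.shape,bool);roi[140:345,70:460]=1
print('fence z80');rects('top0',roi&(S<40)&(V>140),.08)
print('green z~.22');rects('top0',roi&(H>60)&(H<85)&(S>120),.21,30)
print('dark z45');rects('top0',roi&(V<105)&(S>90)&(H<20),.045)
print('pale');rects('top0',roi&(V>150)&(S<140)&(S>60)&(H>15),.035)
for uv in [(198,243),(240,263),(77,210),(109,195),(103,247),(128,235)]:print(uv,p[uv[1],uv[0]],h[uv[1],uv[0]],plane('top0',uv,.165).round(3),plane('top0',uv,.2).round(3))
E
```

```text
fence z80
   [328. 243.] [564.1 -88. ] [ 36.2 356.3] 89.4
   [282. 144.] [790.3  20.2] [16.3 41.7] 5.1
green z~.22
   [102. 208.] [617.  376.4] [33.7 11.2] 67.1
dark z45
   [367. 325.] [ 370.2 -181.9] [69. 74.] 4.5
   [423. 294.] [ 450.5 -310.7] [50.4 45.2] 87.2
   [422. 247.] [ 560. -307.] [48.  28.8] 13.9
   [234. 255.] [537.  133.1] [104.1 286.3] 78.0
   [ 84. 158.] [759.5 496.3] [97.4 25.5] 16.8
pale
   [218. 252.] [540.6 170. ] [111.2  14.4] 63.0
   [421. 275.] [ 504.7 -308.9] [ 81.7 224.8] 84.7
(198, 243) [170 153 115] [ 21  83 170] [0.551 0.187 0.165] [0.548 0.179 0.2  ]
(240, 263) [101  84  60] [ 18 104 101] [0.51  0.097 0.165] [0.508 0.091 0.2  ]
(77, 210) [ 69 121  88] [ 71 110 121] [0.618 0.449 0.165] [0.613 0.433 0.2  ]
(109, 195) [26 44 33] [ 72 104  44] [0.651 0.382 0.165] [0.645 0.368 0.2  ]
(103, 247) [112 107 103] [ 13  20 112] [0.539 0.39  0.165] [0.537 0.375 0.2  ]
(128, 235) [85 81 82] [173  12  85] [0.566 0.337 0.165] [0.563 0.324 0.2  ]
```

View pics/c1.png

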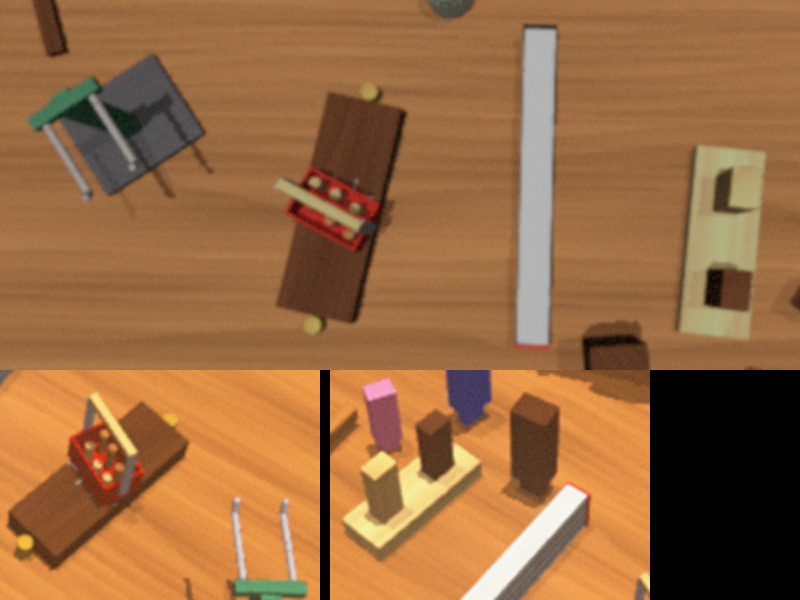

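The enlarged crop gives these pixel positions (after mapping back to top0):

| Item | Position in top0 |
|---|---|
| Prong tips | (103.5,248.5), (126.5,232.5) |
| Prong roots | (83,212.5), (108,198.5) |
| Bar ends | (198,241), (245,264) |
| Rack legs | walnut ~(425,294), smaller than the decoy |

Next I move up and look with the wrist camera above the rack, on the way to the caddy.

carry_out([
  [0, 0, 0, 0, 0, 5, 1],
  [0, 0, 0, 0, 0, 10, 1],
  [0, 0, 0, 2, 2, 14, 1],
  [0, 0, 0, 26, 29, 16, 1],
  [0, 0, 0, 26, 29, 16, 1],
  [0, 0, 0, 26, 29, 16, 1],
  [0, 0, 0, 26, 29, 16, 1],
  [0, 0, 0, 26, 29, 16, 1],
  [0, 0, 0, 26, 29, 16, 1],
  [0, 0, 0, 26, 29, 16, 1],
  [0, 0, 0, 26, 29, 16, 1],
  [0, 0, 0, 26, 29, 16, 1],
])

```text
time: 1.35
position: [0.4505, -0.3295, 0.3826]
tool_rot: [-3.106, -0.47, -0.0]
ft_force: [-0.5, -0.3, -0.1]
grip_width: 1.0
grip_force: 0.0
```

```bash
python3 -c "
from h import *
grab('wrist','wr')
print(ctrl.get_state()['position'])"
```

```text
[ 0.44872061 -0.33200667  0.38231592]
```

carry_out([
  [0, 0, 8, 2, 5, 0, 1],
  [0, 0, 16, 4, 10, 0, 1],
  [0, 0, 24, 6, 15, 0, 1],
  [0, 0, 32, 7, 20, 0, 1],
  [0, 0, 40, 8, 25, 0, 1],
  [0, 0, 48, 9, 30, 0, 1],
  [0, 0, 48, 9, 35, 0, 1],
  [0, 0, 48, 9, 40, -2, 1],
  [0, 0, 48, 8, 45, -2, 1],
  [0, 0, 48, 8, 46, -2, 1],
  [0, 0, 48, 8, 46, -2, 1],
  [0, 0, 48, 8, 46, -2, 1],
])

```text
time: 2.6
position: [0.5294, 0.1254, 0.3623]
tool_rot: [2.653, 1.681, -0.002]
ft_force: [-0.1, -0.6, 0.1]
grip_width: 0.999
grip_force: 0.0
```

```bash
python3 - <<'E'
from h import *
grab('wrist','wc')
print(ctrl.get_state()['position'],ctrl.get_state()['tool_rot'])
a=load('wr')[2];b=load('wc')[2]
o=np.zeros((600,800,3),np.uint8);o[:300,:400]=cv2.resize(a,(400,300),interpolation=cv2.INTER_AREA);o[:300,400:]=cv2.resize(b,(400,300),interpolation=cv2.INTER_AREA)
cv2.imwrite('pics/c2.png',o[:300,:,::-1])
E
```

```text
[0.5297103  0.12454827 0.36225436] [ 2.65412690e+00  1.67849952e+00 -1.67596695e-03]
```

View pics/c2.png

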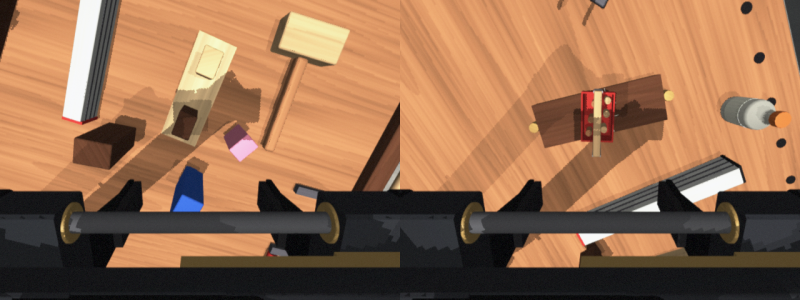

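The wrist view over the caddy (right half) shows the bar in full-resolution pixels from about (392,184) to (396,314), roughly square to the closing line. The rail is around (400,220) with the dogs at its ends. The view over the rack (left half) has the walnut leg at (370,240) and the beech leg at (420,125).

```bash
cat >> h.py <<'E'
def rects(tag,m,z,lo=60,k=1):
    if k>1: m=cv2.morphologyEx(m.astype(np.uint8),cv2.MORPH_OPEN,np.ones((k,k),np.uint8))
    for c in cv2.findContours(m.astype(np.uint8),cv2.RETR_EXTERNAL,cv2.CHAIN_APPROX_NONE)[0]:
        if cv2.contourArea(c)<lo: continue
        P=np.array([plane(tag,k[0],z)[:2]*1000 for k in c],np.float32)
        r=cv2.minAreaRect(P);b=cv2.boxPoints(r);e=b[1]-b[0];f=b[2]-b[1];g=e if np.hypot(*e)>np.hypot(*f) else f
        print('  ',c.reshape(-1,2).mean(0).round(0),c.reshape(-1,2).min(0),c.reshape(-1,2).max(0),'c',np.round(r[0],1),'size',np.round(r[1],1),'long',round(np.degrees(np.arctan2(g[1],g[0]))%180,1))
def hsv(tag):
    h=cv2.cvtColor(load(tag)[2],cv2.COLOR_RGB2HSV);return [h[...,i].astype(int) for i in range(3)]
E
python3 - <<'E'
from h import *
H,S,V=hsv('wc')
for uv in [(393,190),(393,220),(395,260),(395,290),(395,305),(300,230),(500,200),(370,200)]: print(uv,H[uv[1],uv[0]],S[uv[1],uv[0]],V[uv[1],uv[0]])
roi=np.zeros(H.shape,bool);roi[120:330,230:560]=1
print('bar z172');rects('wc',roi&(H>14)&(S<140)&(V>120),.172,60,5)
print('rail z45');rects('wc',roi&(H<14)&(V<110)&(S>90),.045,500,3)
print('dogs z36');rects('wc',roi&(H>18)&(S>140)&(V>120),.036,50,3)
print('red z95');rects('wc',roi&((H>174)|(H<4))&(S>190)&(V>60),.095,50,3)
E
```

```text
(393, 190) 10 136 79
(393, 220) 12 137 136
(395, 260) 12 139 206
(395, 290) 12 140 206
(395, 305) 150 9 81
(300, 230) 12 139 198
(500, 200) 13 137 223
(370, 200) 9 127 76
bar z172
   [406. 326.] [400 322] [411 329] c [560.7 -15.9] size [ 8.1 11.7] long 154.8
   [502. 296.] [450 270] [547 323] c [657.3 -28.1] size [29.  97.5] long 179.5
   [555. 186.] [550 172] [559 201] c [738.   59.1] size [27.9  8.2] long 75.2
   [332. 160.] [328 156] [336 165] c [561.4 168.8] size [8.  7.3] long 65.2
   [430. 153.] [423 145] [438 160] c [644.9 137.3] size [13.6 13.5] long 69.3
   [316. 198.] [308 145] [329 250] c [535.5 141.3] size [99.3 19.2] long 62.9
rail z45
   [264. 188.] [230 168] [289 224] c [459.8 157.8] size [70.5 75.7] long 150.9
   [377. 185.] [342 160] [426 210] c [606.5 111.2] size [ 56.2 109.3] long 167.9
dogs z36
red z95
```

```bash
python3 - <<'E'
from h import *
H,S,V=hsv('wc')
m=(H>14)&(S<140)&(V>120)
L=[];W=[]
for r in range(150,248,4):
    c=np.where(m[r,295:345])[0]+295
    if len(c): print(r,c.min(),c.max(),end=' | ')
    if len(c): L.append(plane('wc',((c.min()+c.max())/2,r),.172)[:2])
L=np.array(L);print();l=cv2.fitLine(L.astype(np.float32),cv2.DIST_HUBER,0,.01,.01).ravel();print('bar',l,np.degrees(np.arctan2(l[1],l[0])))
print('end rows',plane('wc',(316,145),.172),plane('wc',(320,250),.172))
for uv in [(198,241),(245,264),(217.5,252.5)]: print('top',plane('top0',uv,.172))
for tag,roi in (('wc',[(195,190,235,225),(415,140,445,165)]),('top0',[(208,305,224,320),(237,190,253,203)])):
    H,S,V=hsv(tag)
    for a,b,c,d in roi:
        k=np.zeros(H.shape,bool);k[b:d,a:c]=1;k&=(H>17)&(S>110)&(V>110);y,x=np.where(k);print(tag,len(x),x.mean(),y.mean(),plane(tag,(x.mean(),y.mean()),.036).round(4))
print('hook tips top',[plane('top0',u,.218).round(4) for u in [(103.5,248.5),(126.5,232.5)]],'roots',[plane('top0',u,.204).round(4) for u in [(83,212.5),(108,198.5)]])
E
```

```text
150 311 322 | 154 310 322 | 158 310 336 | 162 310 336 | 166 310 330 | 170 310 321 | 174 310 321 | 178 310 332 | 182 309 334 | 186 310 333 | 190 310 321 | 194 310 321 | 198 310 320 | 202 309 327 | 206 310 330 | 210 310 328 | 214 309 320 | 218 309 320 | 222 309 320 | 226 309 319 | 230 308 320 | 234 309 319 | 238 308 319 | 242 308 319 | 246 308 319 | 
bar [0.489676   0.8719045  0.5332693  0.14304504] 60.68071
end rows [0.55410232 0.18734317 0.172     ] [0.5152408  0.09623528 0.172     ]
top [0.55452846 0.18557461 0.172     ]
top [0.5076425  0.08497846 0.172     ]
top [0.53089531 0.14358176 0.172     ]
wc 175 213.70285714285714 204.09714285714287 [0.3983 0.1729 0.036 ]
wc 211 429.6919431279621 152.40284360189574 [0.6757 0.1147 0.036 ]
top0 69 215.7826086956522 312.1014492753623 [0.3993 0.1707 0.036 ]
top0 62 244.01612903225808 195.3548387096774 [0.6761 0.1121 0.036 ]
hook tips top [array([0.5327, 0.366 , 0.218 ]), array([0.5659, 0.3207, 0.218 ])] roots [array([0.6074, 0.4182, 0.204 ]), array([0.6373, 0.3677, 0.204 ])]
```

carry_out([
  [0, 0, 8, 0.5, 4.5, 0, 1],
  [0, 0, 16, 1, 9, 0, 1],
  [0, 0, 24, 1.5, 13, 0, 1],
  [0, 0, 32, 2, 17, 0, 1],
  [0, 0, 40, 2.5, 20, 0, 1],
  [0, 0, 48, 3, 21, 0, 1],
  [0, 0, 56, 3, 21, 0, 1],
  [0, 0, 59, 3, 21, 0, 1],
  [0, 0, 59, 3, 21, 0, 1],
  [0, 0, 59, 3, 21, 0, 1],
  [0, 0, 59, 3, 21, 0, 1],
])

```text
time: 3.75
position: [0.5597, 0.3366, 0.3624]
tool_rot: [1.482, 2.769, -0.001]
ft_force: [-0.1, 0.8, 0.2]
grip_width: 0.997
grip_force: 0.0
```

```bash
python3 - <<'E'
from h import *
grab('wrist','wh'); s=ctrl.get_state();print(s['position'],s['tool_rot'],s['joint_positions'].round(2))
E
```

```text
[0.5594293  0.33697175 0.36253774] [ 1.48067696e+00  2.77014264e+00 -5.77635194e-04] [ 0.06  0.45 -0.97  1.17  0.37  1.7  -0.23]
```

View pics/wh.png

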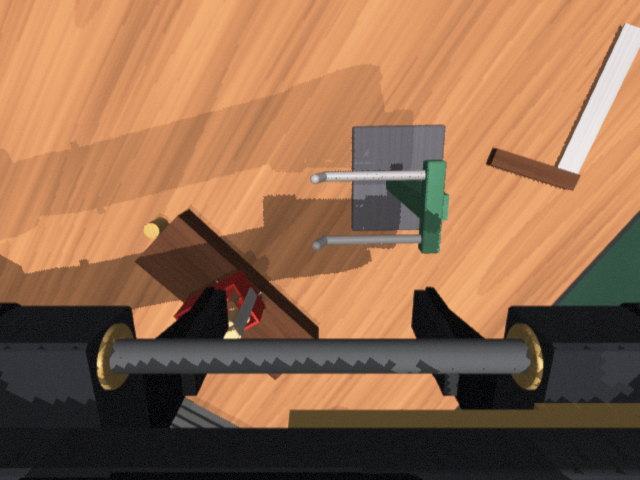

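The hook is square to the camera here. The prong tips are at (314,179) and (317,244), and the axes run along rows ~175 and ~240 to the green crosspiece at columns ~424 and ~421.

```bash
python3 - <<'E'
from h import *
P=[plane('wh',u,.2) for u in [(332,175.5),(424,175),(333,240),(421,239.5)]]
T=[plane('wh',u,.22) for u in [(314,179),(317,244)]]
for a in (P[1]-P[0],P[3]-P[2]):print('x dir',np.degrees(np.arctan2(a[1],a[0])),np.linalg.norm(a))
a=T[0]-T[1];print('y dir',np.degrees(np.arctan2(a[1],a[0]))-90,np.linalg.norm(a));a=P[0]-P[2];print(np.degrees(np.arctan2(a[1],a[0]))-90,np.linalg.norm(a))
t=np.radians(34);ex=np.array([np.cos(t),np.sin(t)])
tm=(T[0]+T[1])[:2]/2;mid=sum(P)[:2]/4
print('tipmid',tm,'mid',mid,'along',(mid-tm)@ex,'lat',(mid-tm)@np.array([-ex[1],ex[0]]))
print('seat',tm+.0285*ex, 'grn face',(P[1]+P[3])[:2]/2)
E
```

```text
x dir 34.09157969418038 0.07786617195138658
x dir 34.12973238496899 0.07829239258177957
y dir 36.20122314012016 0.05409490532145664
35.22173673164586 0.05683156328919066
tipmid [0.54701538 0.34787416] mid [0.59188618 0.37713365] along 0.053561284052260426 lat -0.0008342153571845243
seat [0.57064295 0.36381116] grn face [0.62420927 0.39902684]
```

carry_out([
  [0, 0, -8, -1, -5, 0, 1],
  [0, 0, -16, -1.5, -10, 0, 1],
  [0, 0, -24, -2, -14, 0, 1],
  [0, 0, -32, -2.8, -18, 0, 1],
  [0, 0, -40, -2.8, -19.4, -3, 1],
  [0, 0, -48, -2.8, -19.4, -6, 1],
  [0, 0, -56, -2.8, -19.4, -9, 1],
  [0, 0, -60, -2.8, -19.4, -11, 1],
  [0, 0, -60.3, -2.8, -19.4, -12, 1],
  [0, 0, -60.3, -2.8, -19.4, -12, 1],
  [0, 0, -60.3, -2.8, -19.4, -12, 1],
])

```text
time: 4.9
position: [0.5313, 0.1443, 0.2436]
tool_rot: [2.669, 1.657, 0.002]
ft_force: [0.7, -0.9, 0.2]
grip_width: 0.997
grip_force: 0.0
```

```bash
python3 - <<'E'
from h import *
grab('wrist','wc2'); s=ctrl.get_state();print(s['position'],s['tool_rot'])
H,S,V=hsv('wc2');m=(H>14)&(S<140)&(V>120)
K,T,p=load('wc2')
print([proj('wc2',q).round(0) for q in [(.5537,.1875,.172),(.5094,.0990,.172)]])
L=[]
for r in range(60,340,8):
    c=np.where(m[r,270:360])[0]+270
    if len(c):print(r,c.min(),c.max(),end=' | ')
E
```

```text
[0.53155536 0.14442251 0.24395583] [2.66867    1.65619203 0.00317414]
[array([322., 183.]), array([321., 327.])]
188 314 348 | 196 314 349 | 204 314 332 | 212 315 332 | 220 315 346 | 228 315 341 | 236 315 331 | 244 315 331 | 252 315 341 | 260 315 336 | 268 314 331 | 276 314 331 | 284 314 331 | 292 314 331 | 300 314 330 | 308 314 352 | 316 314 347 | 324 314 353 | 332 334 354 |
```

carry_out([
  [0, 0, 0, 0, 0, -3, 1],
  [0, 0, 0, 0, -0.1, -6, 1],
  [0, 0, 0, 0, -0.1, -9, 1],
  [0, 0, 0, 0, -0.1, -9.8, 1],
  [0, 0, 0, 0, -0.1, -9.8, 1],
  [0, 0, 0, 0, -0.1, -9.8, 0],
  [0, 0, 0, 0, -0.1, -9.8, 0],
  [0, 0, 0, 0, -0.1, -9.8, 0],
  [0, 0, 0, 0, -0.1, -9.8, 0],
  [0, 0, 0, 0, -0.1, -9.8, 0],
  [0, 0, 0, 0, -0.1, -9.8, 0],
  [0, 0, 0, 0, -0.1, -9.8, 0],
], squeeze=35)

```text
time: 6.15
position: [0.5308, 0.143, 0.1446]
tool_rot: [2.67, 1.655, -0.0]
ft_force: [-0.3, -0.3, 0.4]
grip_width: 0.446
grip_force: 0.0
```

carry_out([
  [0, 0, 0, 0, 0, 0, 0],
  [0, 0, 0, 0, 0, 0, 0],
  [0, 0, 0, 0, 0, 0, 0],
  [0, 0, 0, 0, 0, 0, 0],
  [0, 0, 0, 0, 0, 0, 0],
  [0, 0, 0, 0, 0, 0, 0],
  [0, 0, 0, 0, 0, 0, 0],
  [0, 0, 0, 0, 0, 0, 0],
])

```text
time: 6.95
position: [0.5308, 0.143, 0.1445]
tool_rot: [2.67, 1.655, -0.0]
ft_force: [-0.3, -0.3, -0.1]
grip_width: 0.132
grip_force: 35.0
```

carry_out([
  [0, 0, 0, 0, 0, 2, 0],
  [0, 0, 0, 0, 0, 5, 0],
  [0, 0, 0, 0, 0, 7.5, 0],
  [0, 0, 7, -1, 2, 7.5, 0],
  [0, 0, 14, -2, 4, 7.5, 0],
  [0, 0, 21, -3, 6, 7.5, 0],
  [0, 0, 28, -3.8, 8, 7.5, 0],
  [0, 0, 35, -3.8, 10, 7.5, 0],
  [0, 0, 42, -3.8, 12, 7.5, 0],
  [0, 0, 49, -3.8, 14, 7.5, 0],
  [0, 0, 56, -3.8, 15.5, 7.5, 0],
  [0, 0, 61, -3.8, 16.5, 7.5, 0],
])

```text
time: 8.15
position: [0.4917, 0.3092, 0.2188]
tool_rot: [-1.451, -2.784, 0.001]
ft_force: [0.2, -0.2, -3.3]
grip_width: 0.133
grip_force: 35.0
```

carry_out([
  [0, 0, 0, 0, 0, 0, 0],
  [0, 0, 0, 0, 0, 0, 0],
  [0, 0, 0, 0, 0, 0, 0],
])

```text
time: 8.45
position: [0.493, 0.3068, 0.2192]
tool_rot: [1.464, 2.779, -0.002]
ft_force: [-0.0, -0.4, -3.3]
grip_width: 0.134
grip_force: 35.0
```

```bash
python3 - <<'E'
from h import *
grab('wrist','w3');grab('scene','s3');grab('top','t3'); s=ctrl.get_state();print(s['position'],s['tool_rot'],s['ft_force'])
a=load('w3')[2];b=load('s3')[2][230:410,380:520];t=load('t3')[2][160:310,60:260]
o=np.zeros((600,800,3),np.uint8);o[:300,:400]=cv2.resize(a,(400,300),interpolation=cv2.INTER_AREA);o[:540,400:]=0
o[:514,400:800]=cv2.resize(b,(400,514),interpolation=cv2.INTER_CUBIC);o[300:600,:400]=cv2.resize(t,(400,300),interpolation=cv2.INTER_CUBIC)
cv2.imwrite('pics/c3.png',o[:,:,::-1])
E
```

```text
[0.49311805 0.30713587 0.21955043] [ 1.46293416e+00  2.77952482e+00 -7.50569894e-04] [-0.51486471 -0.20259077 -2.47639894]
```

View pics/c3.png

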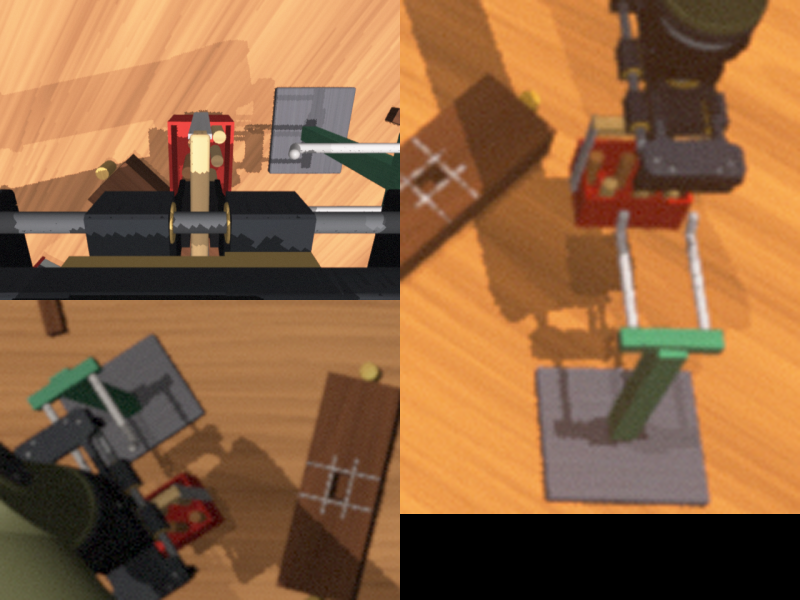

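The caddy hangs upright in the gripper, with its bar square to the twin prongs ahead of it. The bare mortise is at about (228.5,252.5) in the top view. Next I move the bar along the prongs.

carry_out([
  [0, 0, 0, 1.6, 1.1, 0, 0],
  [0, 0, 0, 3.2, 2.2, 0, 0],
  [0, 0, 0, 4.8, 3.3, 0, 0],
  [0, 0, 0, 6.4, 4.4, 0, 0],
  [0, 0, 0, 7.8, 5.5, 0, 0],
  [0, 0, 0, 7.8, 5.5, 0, 0],
  [0, 0, 0, 7.8, 5.5, -1, 0],
  [0, 0, 0, 7.8, 5.5, -2, 0],
  [0, 0, 0, 7.8, 5.5, -2.5, 0],
  [0, 0, 0, 7.8, 5.5, -2.8, 0],
  [0, 0, 0, 7.8, 5.5, -2.8, 0],
])

```text
time: 9.7
position: [0.5706, 0.3624, 0.1911]
tool_rot: [1.461, 2.781, -0.001]
ft_force: [0.2, -0.5, -2.9]
grip_width: 0.13
grip_force: 35.0
```

carry_out([
  [0, 0, 0, 0, 0, -0.1, 0],
  [0, 0, 0, 0, 0, -0.2, 0],
  [0, 0, 0, 0, 0, -0.3, 0],
  [0, 0, 0, 0, 0, -0.3, 0],
])

```text
time: 10.1
position: [0.571, 0.3632, 0.1902]
tool_rot: [1.46, 2.78, 0.001]
ft_force: [-2.0, -1.9, 5.3]
grip_width: 0.132
grip_force: 35.0
```

carry_out([
  [0, 0, 0, 0, 0, 0.1, 0.5],
  [0, 0, 0, 0, 0, 0.1, 0.5],
  [0, 0, 0, 0, 0, 0.1, 0.5],
  [0, 0, 0, 0, 0, 0.1, 0.5],
  [0, 0, 0, 0, 0, 0.1, 0.5],
  [0, 0, 0, 0, 0, 0.1, 0.5],
  [0, 0, 0, 0, 0, 0.1, 0.5],
])

```text
time: 10.8
position: [0.5708, 0.363, 0.1895]
tool_rot: [-1.461, -2.781, -0.0]
ft_force: [-0.8, 0.1, 0.7]
grip_width: 0.495
grip_force: 0.0
```

carry_out([
  [0, 0, 0, 0, 0, 1, 0.5],
  [0, 0, 0, 0, 0, 3, 0.5],
  [0, 0, 0, 0, 0, 6, 0.5],
  [0, 0, 0, 0, 0, 10, 0.5],
  [0, 0, 0, 0, 0, 14, 0.5],
  [0, 0, 0, 0, 0, 17, 1],
  [0, 0, 0, 0, 0, 17, 1],
])

```text
time: 11.5
position: [0.5713, 0.3648, 0.3658]
tool_rot: [1.459, 2.779, 0.013]
ft_force: [-0.4, 0.4, 0.5]
grip_width: 0.604
grip_force: 0.0
```

```bash
python3 - <<'E'
from h import *
grab('wrist','w4');grab('scene','s4');s=ctrl.get_state();print(s['position'],s['tool_rot'],s['ft_force'])
a=load('w4')[2];b=load('s4')[2][230:410,380:520]
o=np.zeros((514,800,3),np.uint8);o[:300,:400]=cv2.resize(a,(400,300),interpolation=cv2.INTER_AREA)
o[:514,400:800]=cv2.resize(b,(400,514),interpolation=cv2.INTER_CUBIC)
cv2.imwrite('pics/c4.png',o[:,:,::-1])
E
```

```text
[0.57079123 0.36349726 0.36068358] [1.45969048e+00 2.78094924e+00 2.70351535e-03] [ 0.75437049 -0.29596522 -0.6388327 ]
```

View pics/c4.png

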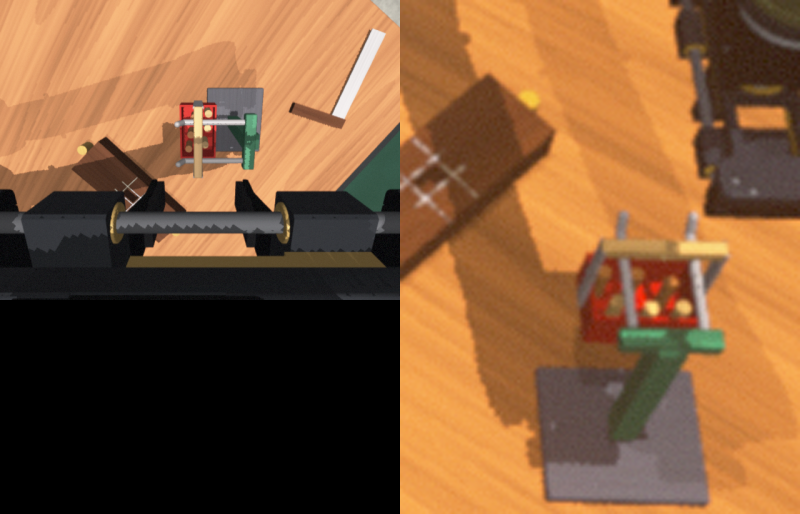

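The caddy hangs by its bar on both prongs, upright and centred, and the gripper is clear of it. Now a close look at the mortise.

carry_out([
  [0, 0, -5, -0.5, -4, 0, 1],
  [0, 0, -13, -1, -8, 0, 1],
  [0, 0, -21, -1.5, -12, -1, 1],
  [0, 0, -29, -2, -16, -3, 1],
  [0, 0, -37, -3, -20, -5, 1],
  [0, 0, -44, -3.4, -22, -6, 1],
  [0, 0, -46.5, -3.4, -22, -6, 1],
  [0, 0, -46.5, -3.4, -22, -6, 1],
  [0, 0, -46.5, -3.4, -22, -6, 1],
  [0, 0, -46.5, -3.4, -22, -6, 1],
])

```text
time: 12.6
position: [0.5366, 0.1439, 0.2994]
tool_rot: [-2.437, -1.982, 0.0]
ft_force: [-0.7, -0.3, -0.5]
grip_width: 0.997
grip_force: 0.0
```

```bash
python3 - <<'E'
from h import *
grab('wrist','wm');grab('top','t5');s=ctrl.get_state();print(s['position'],s['tool_rot'],s['joint_positions'].round(2))
c=proj('wm',(.537,.143,.045));print(c)
x,y=c.astype(int);p=load('wm')[2]
cr=p[max(0,y-75):y+75,x-100:x+100];print(max(0,y-75),x-100)
cv2.imwrite('pics/c5.png',cv2.resize(cr[:,:,::-1],None,fx=4,fy=4,interpolation=cv2.INTER_CUBIC))
E
```

```text
[0.53677569 0.14384511 0.29952939] [-2.43763223e+00 -1.98123426e+00 -2.75850109e-04] [ 0.46  0.17 -0.87  1.54  0.13  1.49 -0.61]
[321.21959852 206.15255807]
131 221
```

View pics/c5.png

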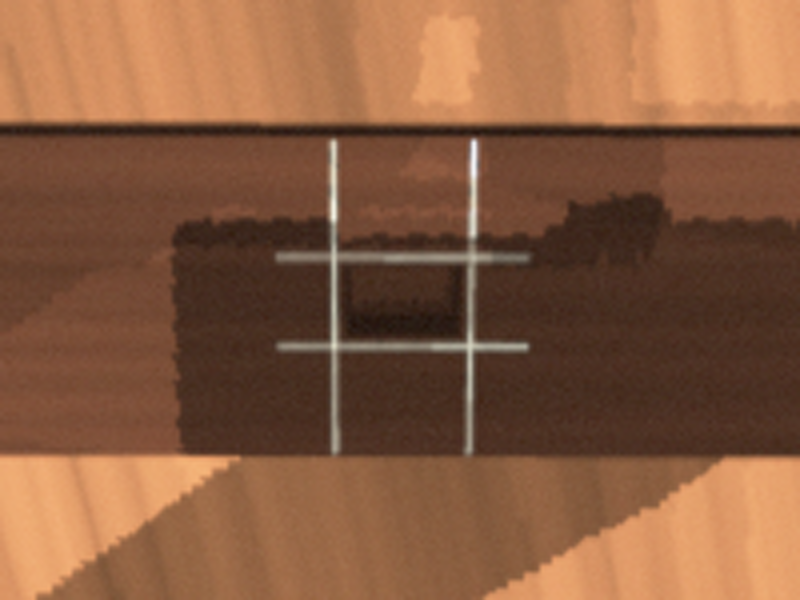

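The knife lines frame the mortise. Their centre lands at wrist pixel (321.3,206.2), within 0.2 px of the projection of (0.537, 0.143, 0.045), and the rail's x is parallel to the tool y (-11.8°). Next, the rack.

carry_out([
  [0, 0, 0, -1, -4, 2, 1],
  [0, 0, 2, -2, -9, 2, 1],
  [0, 0, 4, -3, -13.5, 2, 1],
  [0, 0, 6.5, -4, -18, 2, 1],
  [0, 0, 6.5, -5, -22.5, 2, 1],
  [0, 0, 6.5, -6, -27, 2, 1],
  [0, 0, 6.5, -7, -31.5, 2, 1],
  [0, 0, 6.5, -8, -36, 2, 1],
  [0, 0, 6.5, -8.7, -40.5, 2, 1],
  [0, 0, 6.5, -8.7, -44.8, 2, 1],
  [0, 0, 6.5, -8.7, -44.8, 0, 1],
  [0, 0, 6.5, -8.7, -44.8, 0, 1],
])

```text
time: 13.9
position: [0.4487, -0.3052, 0.2968]
tool_rot: [-2.321, -2.109, 0.0]
ft_force: [0.2, 0.8, -0.2]
grip_width: 1.001
grip_force: 0.0
```

carry_out([
  [0, 0, 0, 0, 0, 0, 1],
  [0, 0, 0, 0, 0, 0, 1],
])

```text
time: 14.1
position: [0.4509, -0.3036, 0.3007]
tool_rot: [2.32, 2.117, 0.001]
ft_force: [-0.0, 0.3, -0.2]
grip_width: 1.002
grip_force: 0.0
```

```bash
python3 - <<'E'
from h import *
grab('wrist','wl');s=ctrl.get_state();print(s['position'],s['tool_rot'],s['joint_positions'].round(2))
H,S,V=hsv('wl')
for n,P in (('leg',(.450,-.304,.145)),('beech',(.5595,-.314,.145)),('rackc',(.5047,-.3089,.035))):print(n,proj('wl',P).round(0))
roi=np.zeros(H.shape,bool);roi[:330,150:520]=1
print('dark');rects('wl',roi&(V<115)&(H<20),.145,300,3)
p=load('wl')[2];cv2.imwrite('pics/c6.png',cv2.resize(p[20:320,140:540][:,:,::-1],None,fx=2,fy=2,interpolation=cv2.INTER_CUBIC))
E
```

```text
[ 0.45081252 -0.3038111   0.30077974] [2.31970510e+00 2.11595717e+00 4.50261321e-04] [ 0.98  0.09 -0.46  1.58  0.04  1.48  0.42]
leg [320. 227.]
beech [447. 228.]
rackc [368. 204.]
dark
   [486. 298.] [463 277] [519 329] c [ 600.2 -389.9] size [51.7 48.7] long 86.7
   [423. 206.] [396 189] [461 238] c [ 539.5 -290.3] size [47.5 45.2] long 35.9
   [318. 216.] [293 188] [343 241] c [ 449.6 -293. ] size [46.2 43.6] long 84.8
   [245. 159.] [230 133] [263 183] c [ 396.2 -240.6] size [41.4 23.4] long 89.0
   [192.  69.] [150  13] [258 130] c [ 371.4 -176.7] size [76.2 85.7] long 91.8
```

View pics/c6.png

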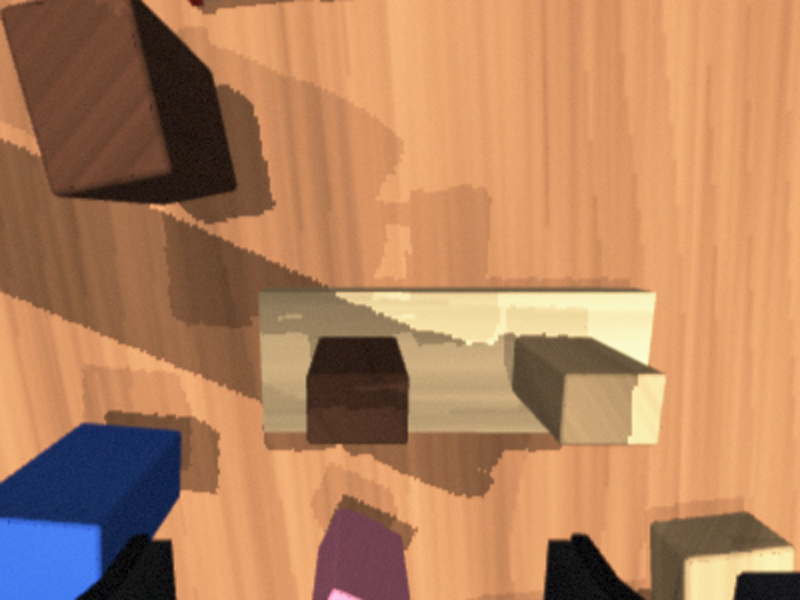

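The walnut leg's top face spans crop (307–408, 376–443), i.e. wrist px (293.5–344, 208–241.5), and is square to the closing line. The beech leg is on its right, with the pink block below and the blue one to the left. I'll check the clearances to those blocks before descending.

```bash
python3 - <<'E'
from h import *
def tri(obs):
    A=np.zeros((3,3));b=np.zeros(3)
    for t,u in obs:
        o,d=ray(t,u);d=d/np.linalg.norm(d);M=np.eye(3)-np.outer(d,d);A+=M;b+=M@o
    return np.linalg.solve(A,b).round(4)
print('leg',[plane('wl',u,.145).round(4) for u in [(318.8,224.8),(293.5,241.5),(344,241.5),(344,208)]])
# colour blobs: topmost contour pieces
for n,lo,hi in (('pink',145,172),('blue',105,130)):
    for tag in ('top0','scene0','wl'):
        H,S,V=hsv(tag);m=((H>lo)&(H<hi)&(S>60)&(V>70)).astype(np.uint8)
        if tag=='scene0': m[:120]=0
        for c in cv2.findContours(m,0,2)[0]:
            if cv2.contourArea(c)>60: print(n,tag,cv2.approxPolyDP(c,2,True).reshape(-1,2).tolist())
E
```

```text
leg [array([ 0.4495, -0.3016,  0.145 ]), array([ 0.4262, -0.3145,  0.145 ]), array([ 0.4701, -0.3185,  0.145 ]), array([ 0.4722, -0.2889,  0.145 ])]
pink scene0 [[260, 157], [250, 157], [247, 159], [248, 163], [261, 161]]
pink wl [[311, 276], [305, 286], [307, 287], [309, 282], [313, 285], [310, 286], [310, 292], [304, 289], [306, 292], [301, 294], [310, 294], [313, 297], [320, 293], [323, 296], [316, 303], [320, 304], [320, 312], [313, 312], [320, 314], [314, 318], [310, 312], [303, 318], [294, 339], [342, 339], [345, 330], [341, 329], [345, 328], [340, 319], [341, 305], [338, 305], [341, 302], [339, 303], [340, 300], [337, 298], [340, 295], [337, 291], [339, 289]]
blue top0 [[446, 347], [441, 374], [460, 379], [465, 352]]
blue scene0 [[299, 126], [286, 135], [291, 153], [291, 166], [295, 172], [303, 173], [308, 164], [308, 131]]
blue wl [[229, 236], [181, 232], [118, 277], [119, 305], [131, 308], [134, 324], [170, 326], [190, 309], [206, 286], [211, 284], [215, 288], [229, 264]]
```

```bash
python3 - <<'E'
from h import *
def tri(obs):
    A=np.zeros((3,3));b=np.zeros(3)
    for t,u in obs:
        o,d=ray(t,u);d=d/np.linalg.norm(d);M=np.eye(3)-np.outer(d,d);A+=M;b+=M@o
    return np.linalg.solve(A,b).round(3)
print('blue top',tri([('top0',(453,363)),('scene0',(297.5,134))]))
b=tri([('top0',(453,363)),('scene0',(297.5,134))])[2]
print('blue corners',[plane('top0',u,b).round(3)[:2] for u in [(446,347),(465,352),(460,379),(441,374)]])
print('pink top',tri([('top0',(480,298)),('scene0',(254,160))]),tri([('wl',(319,328)),('scene0',(254,160))]))
print('pink base',plane('wl',(313,277),0).round(3),plane('wl',(339,285),0).round(3))
E
```

```text
blue top [ 0.312 -0.347  0.177]
blue corners [array([ 0.344, -0.333]), array([ 0.335, -0.371]), array([ 0.28 , -0.361]), array([ 0.29 , -0.322])]
pink top [ 0.444 -0.415  0.134] [ 0.441 -0.414  0.129]
pink base [ 0.432 -0.406  0.   ] [ 0.465 -0.42   0.   ]
```

carry_out([
  [0, 0, 0, -0.1, 0.2, -4, 0.9],
  [0, 0, 0, -0.1, 0.2, -8, 0.9],
  [0, 0, 0, -0.1, 0.2, -12, 0.9],
  [0, 0, 0, -0.1, 0.2, -15, 0.9],
  [0, 0, 0, -0.1, 0.2, -18, 0.9],
  [0, 0, 0, -0.1, 0.2, -19.5, 0.9],
  [0, 0, 0, -0.1, 0.2, -19.5, 0.9],
  [0, 0, 0, -0.1, 0.2, -19.5, 0],
  [0, 0, 0, -0.1, 0.2, -19.5, 0],
  [0, 0, 0, -0.1, 0.2, -19.5, 0],
  [0, 0, 0, -0.1, 0.2, -19.5, 0],
  [0, 0, 0, -0.1, 0.2, -19.5, 0],
], squeeze=30)

```text
time: 15.35
position: [0.4491, -0.3032, 0.1052]
tool_rot: [2.323, 2.113, 0.0]
ft_force: [0.2, 0.5, -0.1]
grip_width: 0.532
grip_force: 0.0
```

carry_out([
  [0, 0, 0, 0, 0, 0, 0],
  [0, 0, 0, 0, 0, 0, 0],
  [0, 0, 0, 0, 0, 0, 0],
  [0, 0, 0, 0, 0, 0, 0],
])

```text
time: 15.75
position: [0.4491, -0.3032, 0.105]
tool_rot: [2.323, 2.114, 0.0]
ft_force: [-0.5, -0.3, 3.6]
grip_width: 0.501
grip_force: 29.9
```

carry_out([
  [0, 0, 0, 0, 0, 1, 0],
  [0, 0, 0, 0, 0, 2.5, 0],
  [0, 0, 0, 0, 0, 4.5, 0],
  [0, 0, 0, 0, 0, 7, 0],
  [0, 0, 0, 0, 0, 10, 0],
  [0, 0, 0, 0, 0, 13, 0],
  [0, 0, 0, 0, 0, 14, 0],
  [0, 0, 0, 0, 0, 14, 0],
  [0, 0, 0, 0, 0, 14, 0],
])

```text
time: 16.65
position: [0.4482, -0.3027, 0.2435]
tool_rot: [-2.323, -2.113, 0.001]
ft_force: [0.4, 0.6, -0.6]
grip_width: 0.505
grip_force: 29.9
```

```bash
python3 - <<'E'
from h import *
grab('wrist','w7');grab('scene','s7');grab('top','t7');s=ctrl.get_state();print(s['position'],s['tool_rot'],s['ft_force'],s['grip_width'])
a=load('w7')[2][60:420,120:520];b=load('s7')[2][100:260,200:360];
o=np.zeros((400,800,3),np.uint8);o[:360,:400]=a
o[:400,400:800]=cv2.resize(b,(400,400),interpolation=cv2.INTER_CUBIC)
cv2.imwrite('pics/c7.png',o[:,:,::-1])
E
```

```text
[ 0.4479838  -0.30250577  0.24280448] [-2.32151801e+00 -2.11216392e+00  7.50475249e-04] [ 0.35887952  0.15173378 -0.73885998] 0.5027678709273354
```

View pics/c7.png

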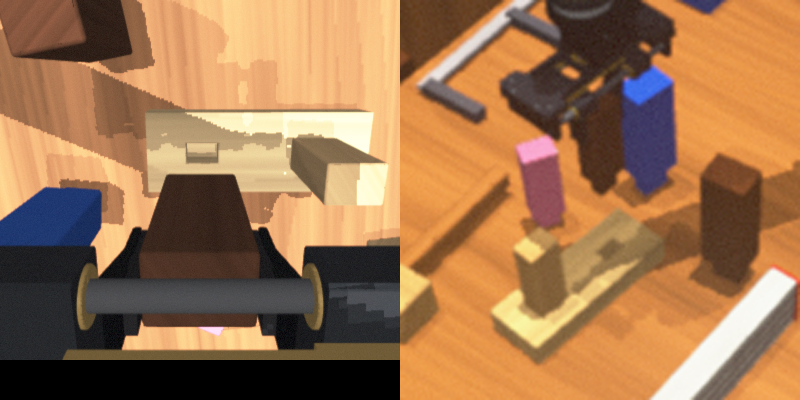

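The walnut leg is out of the rack, upright between the pads, and the beech leg hasn't moved. Next I carry it over the fence.

carry_out([
  [0, 0, 0, 1, 2, 1, 0],
  [0, 0, -1, 2.5, 5, 1, 0],
  [0, 0, -2, 4, 9, 1, 0],
  [0, 0, -3, 5, 13, 1, 0],
  [0, 0, -4, 6, 17, 1, 0],
  [0, 0, -5, 7, 21, 1, 0],
  [0, 0, -6, 8, 25, 1, 0],
  [0, 0, -6.5, 8.8, 29, 1, 0],
  [0, 0, -6.5, 8.8, 33, 1, 0],
  [0, 0, -6.5, 8.8, 37, 1, 0],
  [0, 0, -6.5, 8.8, 41, 1, 0],
  [0, 0, -6.5, 8.8, 44.4, 1, 0],
])

```text
time: 18.0
position: [0.5359, 0.1433, 0.2536]
tool_rot: [-2.437, -1.98, 0.002]
ft_force: [0.3, 0.1, -1.6]
grip_width: 0.504
grip_force: 29.9
```

carry_out([
  [0, 0, 0, 0, 0, 0, 0],
  [0, 0, 0, 0, 0, -2, 0],
  [0, 0, 0, 0, 0, -4, 0],
  [0, 0, 0, 0, 0, -5, 0],
  [0, 0, 0, 0, 0, -5, 0],
  [0, 0, 0, 0, 0, -5, 0],
])

```text
time: 18.6
position: [0.537, 0.1408, 0.2048]
tool_rot: [-2.44, -1.978, -0.0]
ft_force: [0.4, 0.3, -0.4]
grip_width: 0.503
grip_force: 29.9
```

```bash
python3 - <<'E'
from h import *
grab('wrist','w8');grab('scene','s8');grab('top','t8');s=ctrl.get_state();print(s['position'],s['tool_rot'],s['ft_force'],s['grip_width'])
a=load('w8')[2][60:420,120:520];b=load('s8')[2][220:340,330:450]
o=np.zeros((400,800,3),np.uint8);o[:360,:400]=a
o[:400,400:800]=cv2.resize(b,(400,400),interpolation=cv2.INTER_CUBIC)
cv2.imwrite('pics/c8.png',o[:,:,::-1])
E
```

```text
[0.53746576 0.14110426 0.20559362] [2.43942259e+00 1.97817135e+00 2.29386006e-03] [-0.30247345 -0.28837339 -1.2506889 ] 0.5075660984536061
```

View pics/c8.png

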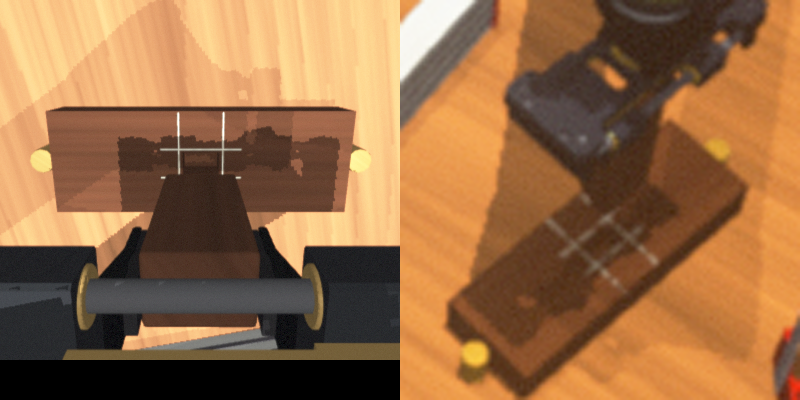

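The leg is upright above the mortise. In full pixels, its shoulder edge is near (287–355, 235) and the knife lines are at columns 299/344 and rows 209/237.

```bash
python3 - <<'E'
from h import *
K,T,p=load('w8')
g=cv2.cvtColor(p,cv2.COLOR_RGB2GRAY).astype(int)
for c in (310,321,332): print(c,'rows',g[215:325:1,c].tolist()[10:30],'|',g[300:318,c].tolist())
print('row245',g[245,278:368].tolist())
t=np.radians(-11.8);ex=np.array([np.cos(t),np.sin(t)]);ey=np.array([-ex[1],ex[0]])
tcp=np.array([.5373,.1410])
for u,z in (((321,235),.1355),((320,308),.2455)):
    P=plane('w8',u,z)[:2];print(u,'rel tcp: x',(P-tcp)@ex*1000,'y-16',(P-tcp)@ey*1000-16)
M=np.mean([plane('w8',u,.045)[:2] for u in [(299,209),(344,209),(299,237),(344,237)]],0);print('mortise',M)
E
```

```text
310 rows [53, 43, 43, 41, 38, 43, 42, 42, 46, 45, 47, 44, 45, 49, 46, 46, 43, 42, 48, 44] | [48, 43, 46, 45, 45, 46, 43, 48, 42, 48, 44, 47, 49, 56, 57, 62, 58, 59]
321 rows [56, 45, 40, 42, 43, 42, 39, 43, 48, 45, 39, 42, 43, 44, 45, 43, 40, 45, 47, 41] | [44, 44, 44, 42, 42, 46, 44, 42, 44, 46, 39, 45, 50, 53, 53, 55, 61, 61]
332 rows [49, 45, 39, 42, 43, 40, 43, 38, 42, 45, 41, 43, 39, 40, 37, 44, 41, 41, 40, 42] | [43, 42, 39, 39, 41, 45, 41, 41, 43, 43, 45, 41, 50, 51, 52, 56, 56, 53]
row245 [71, 69, 70, 69, 62, 44, 43, 46, 44, 45, 45, 46, 46, 46, 45, 44, 49, 48, 42, 45, 47, 42, 37, 43, 43, 47, 46, 45, 42, 43, 47, 39, 48, 43, 43, 44, 45, 42, 48, 41, 44, 42, 43, 45, 44, 41, 43, 39, 43, 42, 45, 41, 39, 43, 39, 43, 38, 41, 44, 48, 43, 44, 43, 43, 43, 41, 41, 45, 46, 46, 45, 42, 44, 45, 44, 40, 43, 43, 46, 47, 58, 70, 71, 68, 72, 74, 73, 70, 70, 73]
(321, 235) rel tcp: x -0.27050581177683225 y-16 -0.022864181094615077
(320, 308) rel tcp: x -0.8739107412440686 y-16 3.2083066079344214
mortise [0.53808205 0.1429292 ]
```

```bash
python3 - <<'E'
from h import *
K,T,p=load('w8');g=cv2.cvtColor(p,cv2.COLOR_RGB2GRAY).astype(int)
for c in (291,294,349,352): print(c,g[224:246,c].tolist())
t=np.radians(-11.8);ex=np.array([np.cos(t),np.sin(t)]);ey=np.array([-ex[1],ex[0]]);tcp=np.array([.5373,.1410])
for v,z in ((233,.1355),(235,.1355),(311.5,.2455),(312.5,.2455)):
    P=plane('w8',(320.5,v),z)[:2];print(v,(P-tcp)@ex*1000,(P-tcp)@ey*1000-16)
E
```

```text
291 [53, 52, 50, 61, 63, 64, 67, 71, 70, 65, 52, 43, 47, 44, 44, 47, 45, 44, 45, 46, 47, 46]
294 [50, 52, 49, 62, 66, 66, 68, 68, 72, 65, 52, 44, 42, 48, 50, 47, 43, 47, 43, 43, 46, 49]
349 [54, 52, 55, 48, 55, 52, 52, 67, 73, 69, 52, 46, 40, 40, 40, 44, 44, 43, 43, 45, 44, 42]
352 [53, 55, 50, 53, 54, 51, 56, 66, 74, 68, 53, 45, 42, 40, 40, 40, 41, 42, 43, 42, 35, 44]
233 -0.5865754784126482 1.286326662578226
235 -0.5869008982361239 -0.02267455556055964
311.5 -0.6977235041468375 1.845755802657031
312.5 -0.6978206480659039 1.4549943948499013
```

carry_out([
  [0, 0, 0, 0, 0.1, -1, 0],
  [0, 0, 0, 0, 0.1, -2, 0],
  [0, 0, 0, 0, 0.1, -3, 0],
  [0, 0, 0, 0, 0.1, -4, 0],
  [0, 0, 0, 0, 0.1, -4.6, 0],
  [0, 0, 0, 0, 0.1, -5, 0],
  [0, 0, 0, 0, 0.1, -5.2, 0],
  [0, 0, 0, 0, 0.1, -5.2, 0],
  [0, 0, 0, 0, 0.1, -5.2, 0],
  [0, 0, 0, 0, 0.1, -5.2, 0],
])

```text
time: 19.75
position: [0.5371, 0.1421, 0.153]
tool_rot: [2.439, 1.979, 0.001]
ft_force: [0.5, 0.1, -1.6]
grip_width: 0.506
grip_force: 29.9
```

```bash
python3 - <<'E'
from h import *
grab('wrist','w9');grab('scene','s9');s=ctrl.get_state();print(s['position'],s['tool_rot'],s['ft_force'],s['grip_width'])
a=load('w9')[2][60:360,120:520];b=load('s9')[2][220:420,340:520]
o=np.zeros((600,800,3),np.uint8);o[:300,:400]=a
o[:444,400:800]=cv2.resize(b,(400,444),interpolation=cv2.INTER_CUBIC)
t=load('s9')[2][130:340,190:420];o[300:600,:400]=cv2.resize(t,(400,300))
cv2.imwrite('pics/c9.png',o[:,:,::-1])
g=cv2.cvtColor(load('w9')[2],cv2.COLOR_RGB2GRAY).astype(int)
z=s['position'][2]-.095; print('tip z',z)
for c in (291,294,349,352): print(c,g[222:242,c].tolist())
print('predicted shoulder row/cols',proj('w9',(.5372+.0033,.143+.0157,z+.025)))
E
```

```text
[0.53703527 0.14205856 0.15290573] [2.43964256e+00 1.97863019e+00 7.56796009e-04] [-0.03386855 -0.87659395 -0.7645969 ] 0.5053832056224057
tip z 0.057905725683279036
291 [62, 73, 147, 186, 133, 74, 57, 61, 57, 57, 58, 51, 53, 48, 49, 48, 49, 48, 51, 47]
294 [171, 174, 194, 213, 190, 176, 174, 179, 174, 154, 141, 132, 90, 57, 49, 53, 49, 51, 50, 45]
349 [66, 83, 152, 198, 140, 75, 62, 59, 59, 56, 61, 59, 51, 46, 47, 43, 44, 43, 46, 45]
352 [60, 78, 149, 193, 133, 73, 59, 60, 59, 57, 60, 54, 44, 46, 45, 45, 46, 44, 42, 41]
predicted shoulder row/cols [320.82222868 233.68632344]
```

View pics/c9.png

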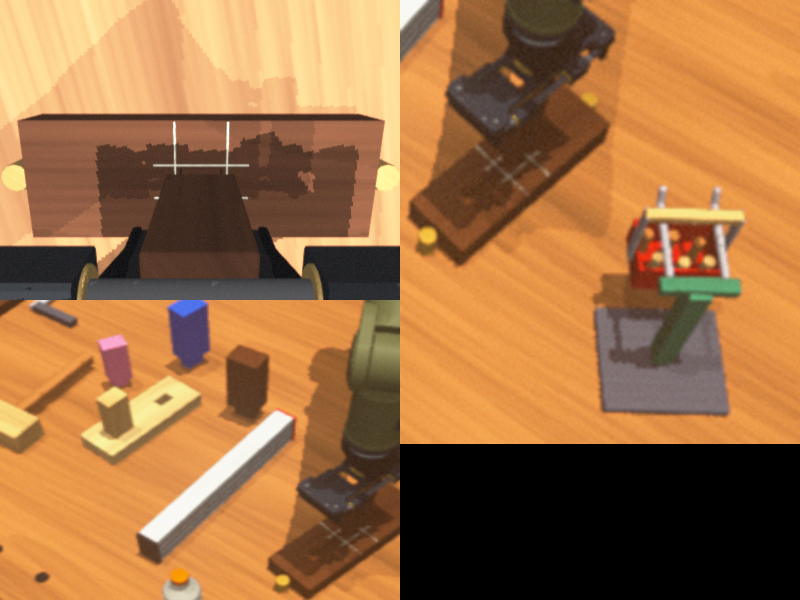

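The leg's shoulder (columns 167–236) is centred on the knife lines (175 and 228), and its edge is where I predicted. The tip is at z of about 0.058, the caddy hangs on both prongs, and the beech leg, mallet and glue are in place. Handing in.

```bash
python3 -c "
from bench import ctrl
print(ctrl.close_job())"
```

```text
the job is handed in; nothing more can be done
None
```

The job is handed in, though it returned no verdict: the caddy hangs on both prongs, released, and the arm is holding the walnut leg upright, centred and squared over the mortise with its tip about 13 mm above the rail.

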